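Set out the whetting board over the drip tray and hold it

ROBOT

A 6-joint arm with a two-finger parallel gripper is mounted at the origin on the work surface. World frame = base frame: x ahead of the robot, y to its left, z up, the work surface at z = 0. Lengths are in mm, angles in rad, forces in N, time in s.
With the tool pointing down it reaches from about 350 to 775 mm from the base axis. Payload 7.3 kg.
Tool frame: the origin (TCP) lies on the centre line of the jaws, within the pads' length; the fingertips stand 11 mm ahead of it and the grasp point (between the pads) lies 8 mm behind it; z points along the fingers, y is the line along which they close (so a half turn about z gives the same grasp; the last joint's range is limited). The gripper opens to 92 mm and grips with 3 to 60 N. Pads are 19 mm wide; open, the fingers measure 130 mm over their backs; the gripper's body (75 mm by 190 mm) begins 47 mm behind the grasp point.
Start: joints at [-1.291, 0.342, 1.524, -0, 1.275, -0.146], TCP at [216.874, -478.131, 237.741] pointing down, gripper open.
Joint ranges: [-2.53, 2.53], [-0.77, 2.02], [0.04, 2.7], [-1, 4.14], [0.28, 2.66], [-3.11, 3.11]. Speed limits (rad/s): [2.57, 2.57, 3.14, 3.14, 3.14, 3.14].

INTERFACE

Orientations are given as [roll, pitch, yaw] about the fixed x, y, z axes, in that order (R = Rz(yaw) Ry(pitch) Rx(roll)).
In Python, from plant import bot gives the robot as it stands.
- The arm moves only by the tool step_arm, never from a script. Its argument "deltas" is a list of rows, each a list of 5 numbers: the opening, from 0 (shut) to 1 (fully open), then the shift along the tool's x, y, z each as a share of 0.5 m, from -1 to 1, then the turn about the tool's z as a share of pi/2 rad, from -1 to 1. In form: [[claw, x, y, z, turn], ...]. A call has 1 to 8 rows; each row shifts and turns the commanded pose from where the row before left it, along the tool's axes as they then stand; what a row does not reach is not made up. A row lasts 1/10 s, in which the tool goes at most 50 mm and 8.59 degrees, less where a joint would pass 70% of its speed; a pose out of reach is approached as far as the arm can. A call with a number of a shift or a turn outside -1 to 1 is refused whole. A call with a gripper value outside its range is refused whole. The fingers move at their own pace and stop on an object; the grip force is fixed at half the most. Time passes only in rows, so rows that do not move let the fingers close. It gives the time, the measured TCP pose, the force, the opening and the grip force at its end, in the units of the state.
- bot.get_obs(): the state, without advancing time (a new reading comes with each control period).
- bot.capture(name): name is "side" or "top" or "wrist"; returns (picture, depth): 480x640x3 uint8, red, green, blue; 480x640 float32, mm along the optical axis (not along the pixel's ray), 0 where there is no reading.
- bot.camera_params(name): a dict with "fov_y" (degrees; the focal length in pixels is half the picture's height over the tangent of half this angle, whatever the lens; pixels are square), "cx", "cy" (the principal point, pixels), "k1" (the pictures are not rectified: a ray, as slopes to the right and down, at radius r is drawn at 1 + k1 r^2 times it, then the intrinsics apply), "rvec" (rotation vector, rad) and "tvec" (3), from world to camera coordinates, as OpenCV has them. Camera axes: x right, y down, z forward; pixel columns grow to the right and rows downward; lengths in mm; the calibration is good to about 2 mm. A picture is of the moment at which its call begins: read the wrist's pose just before it. camera_params takes no time and is no camera call; for the wrist camera it gives the pose at the moment of the call.
- bot.close_job(): hands the job in; it is judged then, once.
The state is a dict: "time": time; "joint_positions": joint angles; "dq": joint speeds; "tau": joint torques, N m; "tool_pos": TCP position; "tcp_rot": TCP orientation; "contact_force": force on the tool from outside, world axes, zero at the start; "moment": the same for the moment, N m; "grip_width": finger opening in mm; "finger_force": force on a finger pad.
Only numpy, scipy, OpenCV 4.12 (cv2) and the standard library are available. Lean on these libraries where they do the work, as an engineer would, in place of code of your own. Each camera call takes 0.05 s, during which the arm holds its last target. There are 200 camera calls.

TASK

Set up for whetting: lay the grey whetting stone flat and lengthwise in its bed between the two cleats of the wooden board and let go of it, then take the board by its narrow handle and slide it out over the black drip tray, without lifting it off the low bench or letting it tip, until the line scribed across the board lies along the bench's edge. With the stone aboard the overhang would tip, so the program finishes while still holding the board by its handle, level on the bench and at rest. Do not move the tray, the depth gauge, the clamshell stone or the water bottle.

Things in the scene. Friction and masses are not known exactly. Their poses are not given: they have to be found in the camera images.
- bench: Low birch whetting bench standing fixed on the work table: 320 long x 190 wide x 80 mm high (all sizes here in mm), flat top (80 above the table). Origin: centre of its underside. +x is its long direction and points outward, over the drip tray; z up. A shallow drawer with a round brass pull is in its +y face (not needed).
- bench_edge (a point): Middle of the bench's outer top edge, 160 mm along the bench's +x from its centre and 80 above the table; axes as the bench (x outward, y along the edge).
- board: Loose wooden board, 0.42 kg, flat on the bench, outer end overhanging 20 to 60, up to 6 deg askew. 380 mm long, 20 thick. Origin: in its underside, mid-width, under the scribed line; +x to its outer end, z up. x = -70 to 200: 84 wide; x = -180 to -70: handle 44 wide. Cleats 12 high, 12 long across the top at x = 18 and 194, bed of 164 between. With the stone in, it tips past about 125 overhang.
- bed (a point): Centre of the stone's bed on the board's top face, 106 mm along the board's +x from its origin and 20 up; axes as the board.
- line (a point): Middle of the dark line, 3 mm wide, scribed straight across the board's top and down its sides, 200 from the outer end: on the top face, directly above the board's origin; axes as the board.
- handle (a point): Middle of the board's handle, at half its thickness: 125 mm along the board's -x from its origin, 10 up; axes as the board. It starts above the bench; the end of the handle may stick out past the bench by up to 40.
- whetstone: Loose grey whetting stone, a block 150 x 50 x 25 mm high, about 0.45 kg, lying flat on the table. Origin: centre of its underside; x along its 150 length, z up. It fits its bed lengthwise with 7 to spare at each end; either end may lead.
- tray: Open black lacquered drip tray, 190 (x) x 160 (y) x 22 mm high, on the table 10 beyond the bench's outer end, under the overhang. Origin: centre of its underside. Leave it.
- gauge: Steel depth gauge lying on the table: cross bar 100 x 14 x 10 mm (along y), graduated blade 150 long (along x), 18 high at its screw. Origin: under the middle of the cross bar. Leave it.
- shell_stone: White clamshell go stone, 22 mm in diameter and 9 thick, on the table. Origin: underside centre. Leave it.
- water_bottle: White water bottle, 52 mm in diameter, 120 mm high, on the table. Origin: underside centre. Leave it.
Mind the look-alikes: they are no part of the job. Of the things that look like the whetstone, the larger one is meant. Several things have the shape of the tray; the one meant has the colours described above.

How it is judged (in metres and radians):
On the way:
1. the whetting stone lies in its bed between the cleats, let go, with the board level and not yet slid out (x of whetstone in the frame of bed between -0.01 and 0.01 m and y of whetstone in the frame of bed between -0.012 and 0.012 m and z of whetstone in the frame of bed between -0.004 and 0.004 m and angle between the x axis of whetstone and the x axis of board, either way round below 0.12 rad and contact force between the fingers and whetstone below 0.1 N and angle between board's own z axis and vertical below 0.03 rad and x of line in the frame of bench_edge below -0.05 m), for 0.2 s.
At the end, for the whole second after the job is handed in: Stone flat in its bed (10 mm along, 12 mm across, 7 deg); line within 6 mm of the bench edge, parallel within 4 deg, full width of board on the bench; board level within 2 deg, on the bench, at rest, carried by bench and gripper only; gripper on the handle with over 2 N (x of whetstone in the frame of bed between -0.01 and 0.01 m and y of whetstone in the frame of bed between -0.012 and 0.012 m and z of whetstone in the frame of bed between -0.004 and 0.004 m and angle between the x axis of whetstone and the x axis of board, either way round below 0.12 rad and x of line in the frame of bench_edge between -0.006 and 0.006 m and y of line in the frame of bench_edge between -0.053 and 0.053 m and angle between the x axis of board and the x axis of bench, either way round below 0.07 rad and angle between board's own z axis and vertical below 0.035 rad and z of board in the frame of bench between 0.077 and 0.084 m and contact force between board and bench above 1 N and contact force between the fingers and board above 2 N and distance between the grasp point and handle below 0.075 m and contact force between the fingers and whetstone below 0.1 N and contact force between board and tray below 0.1 N and linear speed of board below 0.01 m/s); the arm keeps its last pose, push and grip.
It fails at once if the board tips more than 7 degrees (angle between board's own z axis and vertical above 0.12 rad).
It fails at once if the board is lifted more than 15 mm off the bench (z of board in the frame of bench above 0.095 m).
It fails at once if the tray, depth gauge, clamshell stone or water bottle is moved more than 20 mm (distance of any of tray, gauge, shell_stone, water_bottle from where it was at the start of the episode above 0.02 m).
It also fails if it takes over 58 s, if anything falls off the work surface, if the arm or the gripper's body presses on something with over 40 N, if the wrist force passes 120 N, or if a joint passes its speed limit or range.

## Working session

There is one attempt and no reset: what is moved stays moved. The work goes in short steps, Python scripts to look and compute and a tool call to move; the robot and the scene stay as the last step left them, time stands still between calls to the robot, and variables do not carry over. Pictures are saved under pics/ and viewed, at most 10 in all, crops included, and the job is handed in when it is done.

Besides the shell and the picture viewer there is one more tool, called after "Emit:" as a command line: name --pt "numbers of a row" for each row, then --argument value for the rest. step_arm: Moves the arm, as the interface text tells. Shift numbers are shares of 0.5 m and turn numbers shares of pi/2 rad, none past 1 either way. Its arguments: {"type":"object","properties":{"deltas":{"type":"array","items":{"type":"array","items":{"type":"number","minimum":-1,"maximum":1}}}},"required":["deltas"]}

```bash
mkdir -p pics; cat > h.py <<'E'
import numpy as np, cv2
from plant import bot
def cap(n):
    p=bot.camera_params(n); im,d=bot.capture(n); return p,im,d
def world(p,d):
    # world xyz per pixel
    h,w=d.shape; f=h/2/np.tan(np.radians(p['fov_y'])/2)
    K=np.array([[f,0,p['cx']],[0,f,p['cy']],[0,0,1.]])
    u,v=np.meshgrid(np.arange(w),np.arange(h))
    pts=np.stack([u,v],-1).reshape(-1,1,2).astype(np.float64)
    n=cv2.undistortPoints(pts,K,np.array([p['k1'],0,0,0.]),None).reshape(h,w,2)
    c=np.dstack([n*d[...,None],d])
    R=cv2.Rodrigues(np.array(p['rvec'],float))[0]
    return (c-np.array(p['tvec'],float).ravel())@R
def save(n,im): cv2.imwrite('pics/'+n,im[...,::-1])
E
python3 - <<'E'
from h import *
o=bot.get_obs(); print(o)
for n in['top','side']:
    p,im,d=cap(n); save(n+'1.png',im); W=world(p,d); np.savez(n+'1.npz',im=im,W=W,d=d)
    print(n,p,(d==0).mean())
E
```

```text
{'time': 0.0, 'joint_positions': array([-1.29096617e+00,  3.42735207e-01,  1.52502384e+00, -1.63502161e-05,
        1.27537215e+00, -1.45981278e-01]), 'dq': array([ 0.00218709, -0.00100567, -0.00031627,  0.00048676,  0.00105189,
       -0.00078506]), 'tau': array([ 1.03308135e-03, -4.31243491e+01, -2.44219673e+01,  7.16590066e-02,
        5.57850022e-02, -1.21453668e-04]), 'tool_pos': array([ 216.77339542, -477.73297166,  237.03607921]), 'tcp_rot': array([-3.14006820e+00, -2.08333184e-04,  4.25816052e-01]), 'contact_force': array([-0.73150501, -0.23616906,  0.83388796]), 'moment': array([-0.06796066,  0.01910368,  0.02815431]), 'finger_force': 0.0, 'grip_width': 91.36503704839215}
top {'fov_y': 49.602288759048484, 'cx': 317.4210645560665, 'cy': 243.29925003732745, 'k1': -0.03675337198824639, 'rvec': array([ 2.16384608, -2.21605533,  0.0748851 ]), 'tvec': array([ -55.81281835,  501.64469514, 1344.44060212])} 0.004059244791666666
side {'fov_y': 47.46883531719179, 'cx': 325.54984737016025, 'cy': 241.15092787997474, 'k1': 0.022185921630054548, 'rvec': array([ 0.12309631, -2.78375067,  1.34370242]), 'tvec': array([ 482.81487943,  123.76638848, 1041.85157143])} 0.004156901041666667
```

View pics/top1.png

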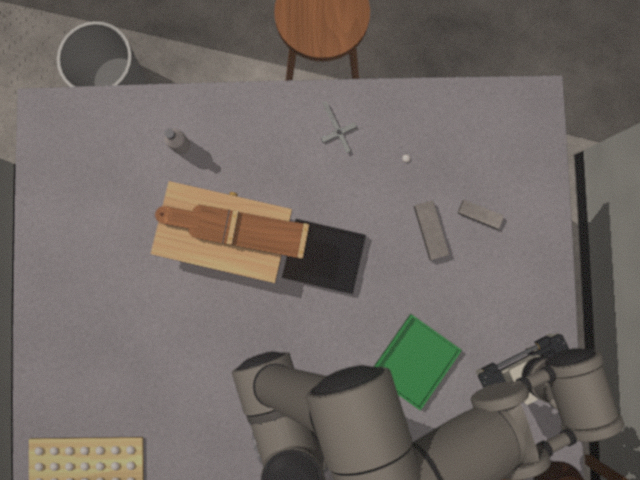

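View pics/side1.png

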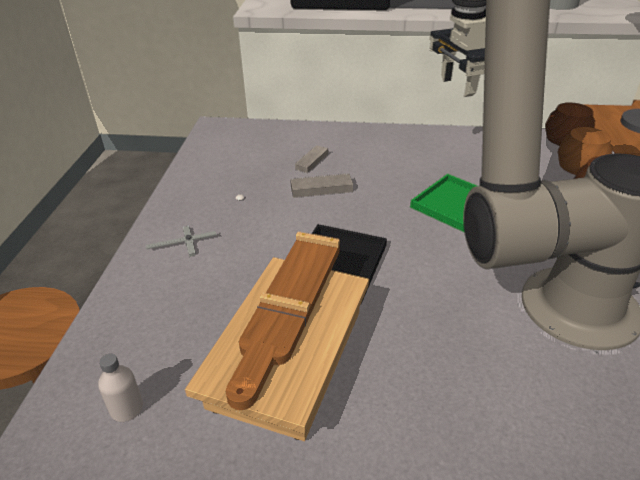

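The top view shows the large stone at (432,231), the small one at (481,215), the board from (160,215) to (306,240), the bench centred near (225,232) and the black tray at (325,257).

```bash
cat > m.py <<'E'
from h import *
def rect(P):
    (c,s,a)=cv2.minAreaRect(P[:,:2].astype(np.float32))
    if s[0]<s[1]: s=s[::-1]; a+=90
    return np.round(c,1),np.round(s,1),round((a+90)%180-90,2)
E
python3 - <<'E'
from m import *
for n in['top','side']:
    z=np.load(n+'1.npz'); W=z['W']; im=z['im'].astype(int)
    if n=='top': print('table z',np.median(W[300:330,100:130,2])); print('stone ctr',W[231,432],'bench',W[260,200], 'board',W[235,270],'handle',W[217,180],'tray',W[260,330])
    def seg(box,lo,hi,name):
        x0,x1,y0,y1=box
        m=(W[...,0]>x0)&(W[...,0]<x1)&(W[...,1]>y0)&(W[...,1]<y1)&(W[...,2]>lo)&(W[...,2]<hi)
        k,l,s,_=cv2.connectedComponentsWithStats(m.astype(np.uint8))
        if k<2: print(n,name,'none'); return
        i=1+s[1:,4].argmax(); P=W[l==i]; print(n,name,rect(P),len(P),'z',np.median(P[:,2]))
    c=np.load('top1.npz')['W'][231,432]
    seg((c[0]-90,c[0]+90,c[1]-45,c[1]+45),15,35,'stone')
    c=np.load('top1.npz')['W'][232,225]
    seg((c[0]-150,c[0]+150,c[1]-220,c[1]+220),70,89,'bench')
    seg((c[0]-150,c[0]+150,c[1]-260,c[1]+260),93,107,'board')
    seg((c[0]-150,c[0]+150,c[1]-260,c[1]+260),108,119,'cleat')
E
```

```text
table z 0.6879143303089877
stone ctr [ 524.33349245 -366.87658325   29.43859987] bench [461.2525486  226.45877154  79.90602402] board [517.61096962  48.41742739 104.4242395 ] handle [567.93771324 270.62490343  99.93704427] tray [455.86106556 -99.78204929   9.47962543]
top stone (array([ 528.6, -368.2]), array([149.9,  53.4]), 14.56) 1142 z 25.852484580913547
top bench (array([480.2, 187.1]), array([321.1,  83. ]), 75.74) 3664 z 80.65210758417074
top board (array([520.2,  54.5]), array([165.5,  84.3]), 77.94) 2248 z 100.75975014386742
top cleat (array([501.3, -31.8]), array([82.8, 12.1]), -12.43) 166 z 112.75033524855289
side stone (array([ 530.1, -363.9]), array([150.2,  57.1]), 13.05) 838 z 24.25174806494836
side bench (array([528.2, 155.4]), array([375.7, 190.9]), 75.61) 11472 z 79.94603159643816
side board (array([542.4, 153.4]), array([373.3,  85.8]), 77.9) 7132 z 99.88060322847184
side cleat (array([540. , 142.4]), array([84.8, 16. ]), -12.33) 325 z 111.47567624091141
```

Emit:
step_arm --pt "1 0.0825 0.007 0 0" --pt "1 0.0825 0.007 0 0" --pt "1 0.0825 0.007 0 0" --pt "1 0.0825 0.007 0 0" --pt "1 0.0825 0.007 0 0" --pt "1 0.0825 0.007 0 0" --pt "1 0.0825 0.007 0 0" --pt "1 0.0825 0.007 0 0"

```text
time: 0.9
tool_pos: [530.4, -366.3, 237.2]
tcp_rot: [-3.141, 0.0, 0.426]
contact_force: [0.7, -0.9, 1.1]
grip_width: 91.9
finger_force: 0.0
```

Emit:
step_arm --pt "1 0 0 0 0.058" --pt "1 0 0 0 0.058" --pt "1 0 0 0 0" --pt "1 0 0 0 0"

```text
time: 1.3
tool_pos: [528.8, -367.3, 237.4]
tcp_rot: [-3.141, 0.0, 0.246]
contact_force: [-0.4, -0.7, -0.1]
grip_width: 91.4
finger_force: 0.0
```

```bash
python3 - <<'E'
from m import *
o=bot.get_obs(); print(o['tool_pos'],o['tcp_rot'],o['time'],o['joint_positions'])
p,im,d=cap('wrist'); save('w1.png',im); W=world(p,d); np.savez('w1.npz',im=im,W=W,d=d)
m=(W[...,2]>15)&(W[...,2]<35)&(abs(W[...,0]-529)<100)&(abs(W[...,1]+367)<60)
k,l,s,_=cv2.connectedComponentsWithStats(m.astype(np.uint8)); i=1+s[1:,4].argmax(); P=W[l==i]; print(s[i],rect(P),np.median(P[:,2]))
E
```

```text
[ 528.77216286 -367.27331123  237.3516272 ] [-3.14101688e+00  4.62851158e-04  2.45858481e-01] 1.3 [-7.25998884e-01  5.66990371e-01  1.16128785e+00 -5.83967739e-05
  1.41405093e+00  5.98948232e-01]
[ 291  125   59  162 8900] (array([ 529. , -364.9]), array([149.6,  50.4]), 14.43) 25.662609076330654
```

View pics/w1.png

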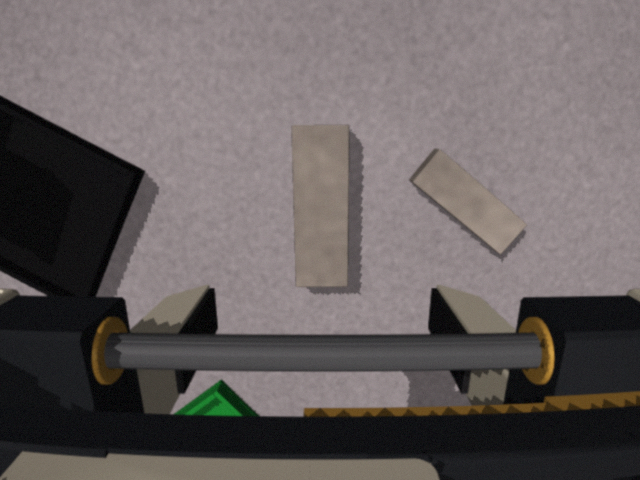

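The wrist view shows the stone at cols 293–349, rows 125–287, centred between the fingers, with the small stone clear to the right.

Emit:
step_arm --pt "1 0 -0.0046 0.074 -0.004" --pt "1 0 0 0.074 0" --pt "1 0 0 0.074 0" --pt "1 0 0 0.074 0" --pt "1 0 0 0.074 0" --pt "1 0 0 0.04 0" --pt "1 0 0 0.024 0" --pt "1 0 0 0.01 0"

```text
time: 2.15
tool_pos: [528.0, -365.1, 14.8]
tcp_rot: [-3.141, 0.001, 0.25]
contact_force: [0.8, 0.1, -0.3]
grip_width: 91.9
finger_force: 0.0
```

Emit:
step_arm --pt "1 0 0 0 0" --pt "0.4 0 0 0 0" --pt "0.4 0 0 0 0" --pt "0.3 0 0 0 0" --pt "0.3 0 0 0 0" --pt "0.3 0 0 0 0" --pt "0.3 0 0 0 0" --pt "0.3 0 0 0 0"

```text
time: 2.95
tool_pos: [528.5, -365.2, 15.9]
tcp_rot: [3.141, -0.0, 0.25]
contact_force: [-0.2, 0.4, 0.7]
grip_width: 49.8
finger_force: 30.0
```

Emit:
step_arm --pt "0.3 0 0 -0.04 0" --pt "0.3 0 0 -0.08 0" --pt "0.3 0 0 -0.08 0" --pt "0.3 0 0 -0.08 0" --pt "0.3 0 0 -0.06 0" --pt "0.3 0 0 0 0" --pt "0.3 0 0 0 0"

```text
time: 3.65
tool_pos: [527.9, -364.6, 184.3]
tcp_rot: [-3.14, 0.001, 0.25]
contact_force: [-0.1, 1.0, -4.6]
grip_width: 49.9
finger_force: 30.0
```

Emit:
step_arm --pt "0.3 0 0 0 -0.0883" --pt "0.3 0 0 0 -0.0883" --pt "0.3 0 0 0 -0.0883" --pt "0.3 0 0 0 -0.0883" --pt "0.3 0 0 0 -0.0883" --pt "0.3 0 0 0 -0.0883" --pt "0.3 0 0 0 -0.0883" --pt "0.3 0 0 0 -0.0883"

```text
time: 4.45
tool_pos: [527.2, -364.0, 181.8]
tcp_rot: [-3.136, -0.003, 1.365]
contact_force: [0.2, 0.1, -4.9]
grip_width: 50.0
finger_force: 30.0
```

Emit:
step_arm --pt "0.3 0 0 0 0" --pt "0.3 0 0 0 0"

```text
time: 4.65
tool_pos: [527.7, -364.5, 183.3]
tcp_rot: [-3.138, -0.002, 1.356]
contact_force: [0.3, 0.2, -5.6]
grip_width: 49.4
finger_force: 30.0
```

Emit:
step_arm --pt "0.3 0.04 -0.009 0 0" --pt "0.3 0.068 -0.016 0 0" --pt "0.3 0.08 -0.019 0 0" --pt "0.3 0.08 -0.019 0 0" --pt "0.3 0.08 -0.019 0 0" --pt "0.3 0.08 -0.019 0 0" --pt "0.3 0.08 -0.019 0 0" --pt "0.3 0.08 -0.019 0 0"

```text
time: 5.45
tool_pos: [521.5, -61.4, 185.0]
tcp_rot: [-3.141, -0.0, 1.356]
contact_force: [0.7, 0.6, -5.1]
grip_width: 49.3
finger_force: 30.0
```

Emit:
step_arm --pt "0.3 0.08 -0.019 0 0" --pt "0.3 0.068 -0.016 0 0" --pt "0.3 0.05 -0.012 0 0" --pt "0.3 0.03 -0.006 0 0" --pt "0.3 0 0 0 0" --pt "0.3 0 0 0 0"

```text
time: 6.05
tool_pos: [520.1, 53.4, 185.4]
tcp_rot: [-3.141, 0.001, 1.359]
contact_force: [-0.1, -0.7, -5.3]
grip_width: 49.8
finger_force: 30.0
```

```bash
python3 - <<'E'
from m import *
o=bot.get_obs(); print(o['tool_pos'],o['tcp_rot'],o['time'])
p,im,d=cap('wrist'); save('w2.png',im); W=world(p,d); np.savez('w2.npz',im=im,W=W,d=d)
p,im,d=cap('side'); save('s2.png',im); W2=world(p,d); np.savez('s2.npz',im=im,W=W2,d=d)
for W,n in((W,'w'),(W2,'s')):
  for lo,hi,nm in((70,89,'bench'),(94,106,'board'),(108,119,'cleat'),(180,197,'stone')):
    m=(W[...,2]>lo)&(W[...,2]<hi)&(W[...,0]>350)&(W[...,0]<720)&(W[...,1]>-150)&(W[...,1]<400)
    k,l,s,_=cv2.connectedComponentsWithStats(m.astype(np.uint8))
    for i in range(1,k):
        if s[i,4]>150: P=W[l==i]; print(n,nm,s[i],*rect(P),np.median(P[:,2]))
E
```

```text
[520.12241828  53.40976005 185.36749632] [-3.14129124e+00  7.71936307e-04  1.35870008e+00] 6.05
w bench [  140     0   115   296 29555] [456.3 124.5] [183.7  67.1] 75.93 80.73863592073637
w bench [  392     0    75   303 15532] [591.   93.8] [188.6  37.5] 75.56 80.59417466138213
w board [  245     0   159    84 13078] [545.2 170. ] [84.7 43.2] -12.11 100.77687499170943
w board [ 249  108  152  177 2398] [527.2  85.2] [104.3  84.2] 77.92 100.67264820013162
w cleat [ 244   84  162   25 3846] [539.3 141.9] [84.5 12.3] -12.11 112.68872487405108
w stone [  210   122   226   213 31120] [527.2  89.7] [83.6 78.6] -12.0 195.05788634182397
w stone [ 261  372  124   36 4382] [513.9  27.2] [50.2 19. ] -12.57 195.07944438106045
s bench [  185   251   184   181 11373] [528.7 155.5] [374.4 192. ] 75.71 79.94208552790657
s board [ 226  242  113  163 6425] [542.4 152.9] [373.   85.8] 77.82 99.90203831898143
s cleat [260 293  49  17 330] [540.  142.8] [84.6 16.3] -13.11 111.4506878105278
s stone [ 271  211   56   55 1619] [525.7  70.2] [125.  82.] 63.79 194.02426403906887
```

View pics/w2.png

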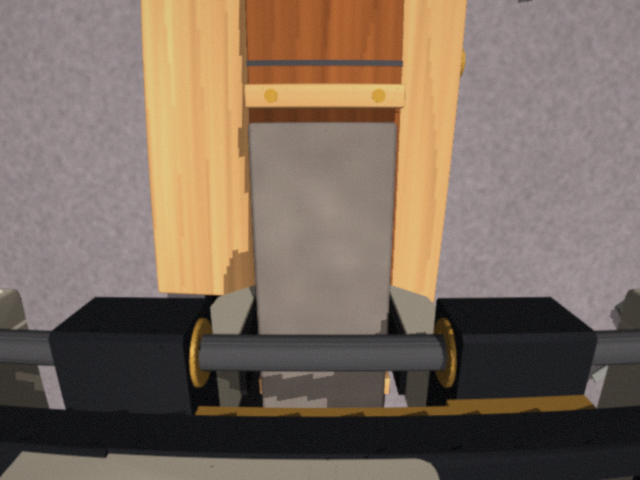

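The wrist view shows the stone (cols 250–395, front row 122) aligned with the board and just clear of the inner cleat (row 95), with the scribed line at row 63. I now lower it.

Emit:
step_arm --pt "0.3 0.002 0 0.04 0" --pt "0.3 0 0 0.04 0" --pt "0.3 0 0 0.03 0" --pt "0.3 0 0 0.015 0" --pt "0.3 0 0 0.006 0" --pt "0.3 0 0 0.004 0" --pt "0.3 0 0 0 0" --pt "0.3 0 0 0 0"

```text
time: 6.95
tool_pos: [520.8, 54.9, 118.8]
tcp_rot: [3.14, -0.0, 1.359]
contact_force: [0.1, 0.1, -4.5]
grip_width: 49.5
finger_force: 30.0
```

Emit:
step_arm --pt "0.3 0 0 0.002 0" --pt "0.3 0 0 0 0"

```text
time: 7.15
tool_pos: [520.4, 55.0, 117.4]
tcp_rot: [3.141, 0.0, 1.36]
contact_force: [-0.1, -0.7, -4.6]
grip_width: 49.8
finger_force: 30.0
```

Emit:
step_arm --pt "0.3 0 0 0.002 0" --pt "0.3 0 0 0 0"

```text
time: 7.35
tool_pos: [520.3, 55.0, 116.1]
tcp_rot: [-3.142, 0.0, 1.36]
contact_force: [0.4, 0.2, -4.3]
grip_width: 50.1
finger_force: 30.0
```

Emit:
step_arm --pt "0.3 0 0 0.001 0" --pt "0.3 0 0 0 0"

```text
time: 7.55
tool_pos: [520.4, 55.0, 115.9]
tcp_rot: [3.141, 0.0, 1.36]
contact_force: [-1.1, 0.0, -2.5]
grip_width: 49.7
finger_force: 30.0
```

Emit:
step_arm --pt "0.75 0 0 0 0" --pt "0.75 0 0 0 0" --pt "0.75 0 0 0 0" --pt "0.75 0 0 0 0" --pt "0.75 0 0 -0.04 0" --pt "0.75 0 0 -0.06 0" --pt "0.75 0 0 -0.06 0" --pt "0.75 0 0 -0.04 0"

```text
time: 8.35
tool_pos: [520.9, 54.9, 218.0]
tcp_rot: [3.139, -0.0, 1.359]
contact_force: [0.3, 0.7, -0.4]
grip_width: 68.8
finger_force: 0.0
```

Emit:
step_arm --pt "0.9 0.02 0 -0.04 0" --pt "0.9 0.02 0 -0.04 0" --pt "0.9 0 0 0 0" --pt "0.9 0 0 0 0"

```text
time: 8.75
tool_pos: [524.4, 74.4, 255.3]
tcp_rot: [3.141, 0.0, 1.36]
contact_force: [-0.1, -0.5, -0.9]
grip_width: 82.3
finger_force: 0.0
```

```bash
python3 - <<'E'
from m import *
o=bot.get_obs(); print(o['tool_pos'],o['tcp_rot'],o['time'])
p,im,d=cap('wrist'); save('w3.png',im); W1=world(p,d); np.savez('w3.npz',im=im,W=W1,d=d)
p,im,d=cap('side'); W2=world(p,d);np.savez('s3.npz',im=im,W=W2,d=d)
for W,n in((W1,'w'),(W2,'s')):
  for lo,hi,nm in((70,89,'bench'),(94,106,'board'),(109,117,'cleat'),(120,131,'stone')):
    m=(W[...,2]>lo)&(W[...,2]<hi)&(W[...,0]>350)&(W[...,0]<720)&(W[...,1]>-150)&(W[...,1]<400)
    k,l,s,_=cv2.connectedComponentsWithStats(m.astype(np.uint8))
    for i in range(1,k):
        if s[i,4]>150: P=W[l==i]; print(n,nm,s[i],*rect(P),np.median(P[:,2]))
E
```

```text
[524.37302986  74.44103768 255.34751871] [3.14142561e+00 2.82220276e-04 1.36000312e+00] 8.75
w bench [  181     0    91   287 23145] [460.6 144.4] [224.2  69.4] 76.67 80.7274408921233
w bench [  376     0    63   292 12827] [598.5 112.2] [229.3  39.6] 78.0 80.59012503502962
w board [  264     0   122   126 14931] [549.5 190. ] [84.6 84.5] 78.14 100.75373833217243
w board [ 267  144  115  191 7959] [521.5  59.5] [155.8  84.6] 77.92 100.54276793235202
w cleat [ 265  126  120   18 2143] [539.5 142.3] [83.9 11.8] -12.06 112.65801705432042
w stone [  286   155    74   180 12455] [521.2  63.4] [135.4  50.2] 77.93 125.5312522655624
s bench [  185   251   184   180 11445] [528.6 156.2] [374.1 191.2] 75.66 79.93743213350727
s board [266 238  35  58 242] [556.4  44.3] [160.1  20.7] 82.51 99.90223961452637
s board [ 226  243  113  162 4932] [542.  152.1] [374.9  85.2] 77.81 99.93517979712436
s cleat [274 245  54  54 185] [500.5  71. ] [153.4  48.2] 59.16 113.19697059631486
s cleat [260 293  50  17 304] [539.5 142.2] [85.  14.8] -12.63 111.51981681010972
s stone [ 274  234   54   60 1662] [519.9  56.2] [155.   51.8] 77.61 124.75680775260909
```

View pics/w3.png

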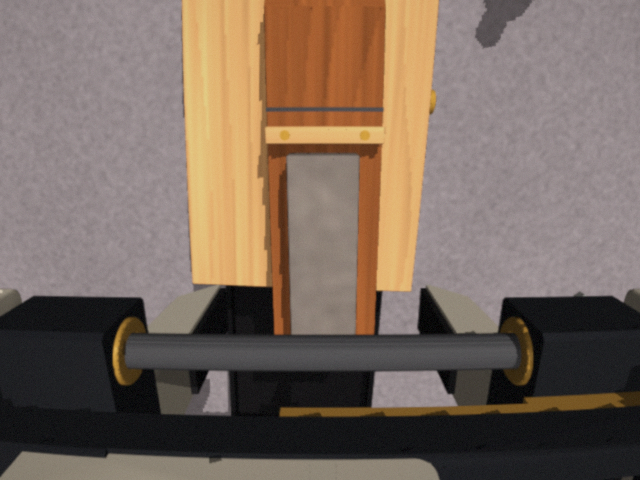

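The wrist view shows the stone lying flat and straight in its bed (cols 287–358), clear of the inner cleat at row 135. Now to the handle.

Emit:
step_arm --pt "0.9 0.06 0 0 0" --pt "0.9 0.08 0 0 0" --pt "0.9 0.08 0 0 0" --pt "0.9 0.08 0 0 0" --pt "0.9 0.08 0 0 0" --pt "0.9 0.054 0.001 0 0" --pt "0.9 0 0 0 0" --pt "0.9 0 0 0 0"

```text
time: 9.65
tool_pos: [570.1, 286.1, 254.0]
tcp_rot: [-3.139, 0.002, 1.36]
contact_force: [0.2, -0.6, -0.1]
grip_width: 82.7
finger_force: 0.0
```

Emit:
step_arm --pt "0.8 0 0 0.06 0" --pt "0.8 0 0 0.08 0" --pt "0.8 0 0 0.08 0" --pt "0.8 0 0 0.05 0" --pt "0.8 0 0 0.02 0" --pt "0.8 0 0 0.01 0" --pt "0.8 0 0 0.006 0" --pt "0.8 0 0 0 0"

```text
time: 10.45
tool_pos: [571.2, 286.4, 103.8]
tcp_rot: [3.14, -0.001, 1.359]
contact_force: [-0.0, 0.4, 0.2]
grip_width: 73.7
finger_force: 0.0
```

Emit:
step_arm --pt "0.8 0 0 0.01 0" --pt "0.8 0 0 0.006 0" --pt "0.8 0 0 0 0" --pt "0.5 0 0 0 0" --pt "0.4 0 0 0 0" --pt "0.3 0 0 0 0" --pt "0.3 0 0 0 0" --pt "0.3 0 0 0 0"

```text
time: 11.25
tool_pos: [570.6, 286.6, 94.8]
tcp_rot: [3.141, -0.0, 1.36]
contact_force: [0.5, 0.4, 1.1]
grip_width: 43.8
finger_force: 30.0
```

Emit:
step_arm --pt "0.3 0 0 0 0" --pt "0.3 0 0 0 0"

```text
time: 11.45
tool_pos: [570.6, 286.6, 94.8]
tcp_rot: [3.141, -0.0, 1.36]
contact_force: [0.0, -0.4, 0.1]
grip_width: 43.3
finger_force: 30.0
```

```bash
python3 - <<'E'
from m import *
o=bot.get_obs(); print(o['tool_pos'],o['tcp_rot'],o['time'],o['contact_force'],o['moment'])
for n in('side','top'):
  p,im,d=cap(n); W=world(p,d);np.savez(n+'4.npz',im=im,W=W,d=d)
  for lo,hi,nm in((74,87,'bench'),(94,106,'board'),(109,117,'cleat'),(120,131,'stone')):
    m=(W[...,2]>lo)&(W[...,2]<hi)&(W[...,0]>350)&(W[...,0]<720)&(W[...,1]>-150)&(W[...,1]<400)
    k,l,s,_=cv2.connectedComponentsWithStats(m.astype(np.uint8))
    for i in range(1,k):
        if s[i,4]>150: P=W[l==i]; print(n,nm,s[i],*rect(P),np.median(P[:,2]))
# bench edge from w3: end of bench top, in bench axis
W=np.load('w3.npz')['W']; 
m=(W[...,2]>77)&(W[...,2]<84)
for c0,c1 in((200,260),(390,410)):
    L=[]
    for c in range(c0,c1,5):
        r=np.where(m[200:320,c])[0]
        if len(r): L.append(W[200+r.max(),c,:2])
    L=np.array(L); print(L[[0,-1]].round(1))
E
```

```text
[570.646107   286.59998988  94.76239557] [ 3.14130041e+00 -8.10519579e-05  1.35955668e+00] 11.45 [ 0.04993066 -0.40805266  0.06140682] [ 0.02818911 -0.13718761  0.06771715]
side bench [ 185  252  184  177 7555] [527.9 155.6] [374.5 190.6] 75.6 79.93387852320699
side bench [266 258  18  29 277] [582.8  38.4] [79.3 26.1] 77.72 79.76514565939493
side board [270 238  30  50 190] [555.5  32.6] [136.6   8.2] 77.56 99.89081624051157
side board [ 281  244   58   84 1141] [507.5  81.8] [221.5  47.7] 78.02 99.82053616815408
side board [ 222  364   55   42 1115] [574.  304.9] [76.8 63.1] -14.11 100.07858105366827
side cleat [283 244  45  55 162] [498.5  66.7] [151.3  32.9] 65.45 113.11941158819643
side cleat [281 298  29  11 168] [521.  146.1] [45.7 15.8] -8.42 111.67679889503077
side stone [ 274  234   54   61 1663] [520.2  56.7] [152.9  51.2] 78.25 124.66947562553585
top bench [ 182  185  110   36 1610] [593.9 133.1] [273.7  62.4] 78.45 80.54123285970455
top bench [ 175  228  107   55 2784] [469.  161.9] [268.4  80.9] 73.35 80.67813911762875
top board [ 178  205   55   39 1506] [553.3 210.2] [128.1  84.2] 77.93 100.56373400693991
top board [232 212  72  46 945] [520.2  54.7] [164.5  84.6] 78.29 100.58422076804294
top cleat [227 211  11  34 152] [538.  140.2] [83.4 12.7] -11.77 112.30476364296692
top cleat [298 224  11  34 152] [501.8 -32.1] [83.7 11.9] -12.12 112.79640531869236
top stone [ 235  219   65   31 1241] [519.1  54.4] [150.2  50.1] 78.22 125.50663599478405
[[408.5  43.2]
 [455.2  32.1]]
[[567.7   2.9]
 [580.3  -0.8]]
```

Emit:
step_arm --pt "0.3 0 0 0 0.005" --pt "0.3 0 0 0 0.005" --pt "0.3 0 0 0 0.005" --pt "0.3 0 0 0 0.005" --pt "0.3 0 0 0 0.005" --pt "0.3 -0.006 0 0.001 0" --pt "0.3 -0.01 0 0.001 0" --pt "0.3 -0.012 0 0.001 0"

```text
time: 12.35
tool_pos: [567.6, 275.3, 94.8]
tcp_rot: [3.14, -0.005, 1.319]
contact_force: [1.7, 7.8, 8.3]
grip_width: 43.5
finger_force: 30.0
```

Emit:
step_arm --pt "0.3 -0.012 0 0 0" --pt "0.3 -0.012 0 0 0" --pt "0.3 -0.012 0 0 0" --pt "0.3 -0.012 0 0 0" --pt "0.3 -0.012 0 0.001 0" --pt "0.3 -0.012 0 0.001 0" --pt "0.3 -0.012 0 0 0" --pt "0.3 -0.006 0 0 0"

```text
time: 13.15
tool_pos: [556.9, 231.8, 94.7]
tcp_rot: [3.139, -0.006, 1.318]
contact_force: [2.5, 8.5, 10.5]
grip_width: 43.3
finger_force: 30.0
```

```bash
cat > chk.py <<'E'
from m import *
o=bot.get_obs(); print(o['tool_pos'],o['tcp_rot'],o['time'],o['contact_force'],o['moment'])
p,im,d=cap('top'); save('t.png',im); W=world(p,d)
for lo,hi,nm in((94,106,'board'),(109,117,'cleat'),(120,131,'stone')):
    m=(W[...,2]>lo)&(W[...,2]<hi)&(W[...,0]>350)&(W[...,0]<720)&(W[...,1]>-250)&(W[...,1]<400)
    k,l,s,_=cv2.connectedComponentsWithStats(m.astype(np.uint8))
    for i in range(1,k):
        if s[i,4]>100:
            P=W[l==i]; c=rect(P); A=np.c_[P[:,:2],np.ones(len(P))]; g=np.linalg.lstsq(A,P[:,2],rcond=None)[0]
            e=np.array([-.248,-.9688]); print(nm,*c,'z',np.median(P[:,2]),'slope along',g[:2]@e,'x-edge',c[0]@e+140.4)
E
python3 chk.py
```

```text
[556.9273026  231.79566261  94.69033828] [ 3.13866394 -0.00643336  1.31795237] 13.15 [ 2.46381411  8.45300637 10.45519995] [ 1.46015738 -0.02806447 -0.09328072]
board [535.8 154.3] [124.3  84.3] 75.58 z 100.60533088836803 slope along 0.0013507450377935933 x-edge -141.96424
board [496.5   2.2] [164.8  84.1] 75.5 z 100.75563302088665 slope along -0.0023845180112870945 x-edge 15.13664
cleat [518.4  87. ] [83.7 12.7] -15.2 z 112.79004532029924 slope along 0.041744272669592394 x-edge -72.44879999999998
cleat [474.4 -83.4] [83.4 11.9] -14.54 z 113.00531602164428 slope along 0.0173884226191464 x-edge 103.54672000000002
stone [495.4   2.5] [150.3  50.1] 75.67 z 125.74513660991946 slope along 0.0009061470960612403 x-edge 15.118800000000022
```

Emit:
step_arm --pt "0.3 -0.01 0 0 0" --pt "0.3 -0.012 0 0 0" --pt "0.3 -0.012 0 0 0" --pt "0.3 -0.012 0 0 0" --pt "0.3 -0.012 0 0 0" --pt "0.3 -0.012 0 0 0" --pt "0.3 -0.012 0 0 0" --pt "0.3 -0.006 0 0 0"

```text
time: 14.0
tool_pos: [546.2, 189.1, 94.7]
tcp_rot: [3.138, -0.006, 1.318]
contact_force: [1.7, 8.8, 12.1]
grip_width: 43.7
finger_force: 30.0
```

```bash
python3 chk.py
```

```text
[546.15948066 189.1361571   94.69177706] [ 3.1383581  -0.00629533  1.31769507] 14.0 [ 1.67676722  8.81912999 12.10694698] [ 1.52619624 -0.05079727 -0.11125425]
board [524.7 110.3] [121.9  84.3] 75.54 z 100.49889295112379 slope along 0.0038234395394886166 x-edge -96.58424000000002
board [485.4 -40.8] [164.7  84. ] 75.5 z 100.8181032970505 slope along 0.0022307676629652004 x-edge 59.54784000000001
cleat [507.2  44.2] [83.5 12. ] -14.59 z 112.48824120519582 slope along 0.02946768101680655 x-edge -28.206559999999996
cleat [ 463.5 -126. ] [82.8 12.1] -14.43 z 112.74829662753837 slope along -0.028697479435667025 x-edge 147.5208
stone [484.5 -40.3] [150.1  50.2] 75.66 z 125.77557565063046 slope along 0.0012166475770997466 x-edge 59.28663999999999
```

Emit:
step_arm --pt "0.3 -0.01 0 0.001 0" --pt "0.3 -0.012 0 0.001 0" --pt "0.3 -0.012 0 0 0" --pt "0.3 -0.012 0 0 0" --pt "0.3 -0.012 0 0 0" --pt "0.3 -0.012 0 0 0" --pt "0.3 -0.006 0 0 0" --pt "0.3 0 0 0 0"

```text
time: 14.85
tool_pos: [537.7, 152.5, 94.6]
tcp_rot: [3.136, -0.007, 1.318]
contact_force: [1.8, 8.5, 17.1]
grip_width: 43.6
finger_force: 30.1
```

```bash
python3 chk.py; python3 - <<'E'
from m import *
im,d=bot.capture('wrist'); save('w5.png',im)
p,im,d=cap('side'); W=world(p,d); np.savez('s5.npz',im=im,W=W)
m=(W[...,2]>0); q=np.abs(W[...,0]-490)+np.abs(W[...,1]-10); q[W[...,2]<70]=1e9
v,u=np.unravel_index(np.nanargmin(q),q.shape); print(u,v)
c=im[max(0,v-75):v+75,max(0,u-100):u+100]; cv2.imwrite('pics/s5.png',cv2.resize(c[...,::-1],None,fx=4,fy=4,interpolation=2))
E
```

```text
[537.66631721 152.47754242  94.62740255] [ 3.13596872 -0.00696061  1.31754818] 14.85 [ 1.81818248  8.52730726 17.0564946 ] [ 1.48670002  0.06053764 -0.10158347]
board [515.4  71.6] [119.6  84.2] 75.32 z 100.66810429401298 slope along -0.0005752800473854062 x-edge -56.78527999999997
board [476.6 -76.8] [165.7  84.2] 75.26 z 100.80663204349537 slope along 0.0035701866666109144 x-edge 96.60703999999998
cleat [498.3   7.7] [83.4 12. ] -14.72 z 112.87004194843483 slope along 0.04107400477121516 x-edge 9.36184
cleat [ 453.9 -162.4] [83.6 12.1] -14.31 z 112.86197910316778 slope along -0.045484084991642415 x-edge 185.16592000000003
stone [475.5 -76.8] [149.7  50.2] 75.45 z 125.92829612913127 slope along 0.001695466388061151 x-edge 96.87984
322 251
```

View pics/s5.png

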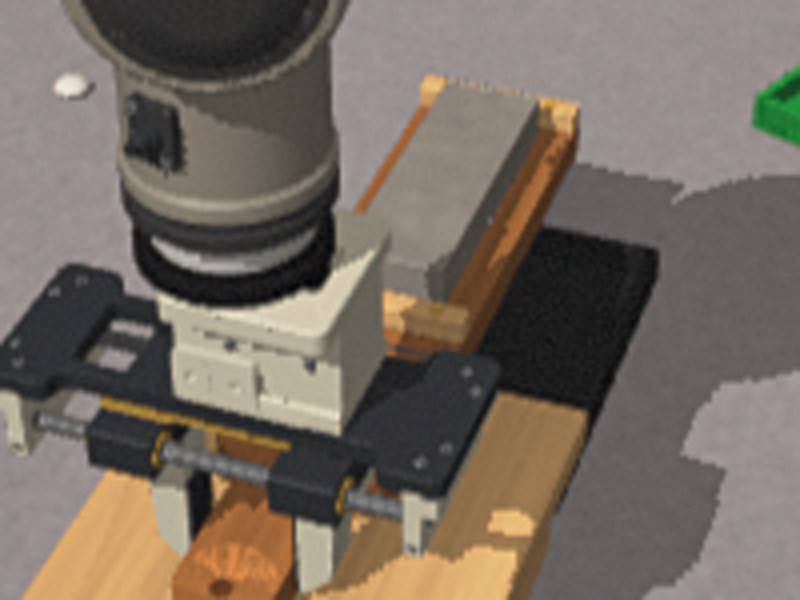

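The crop shows the stone flat in the bed and the scribed line at about (420,350), a little inside the bench edge (500–590,400). One edge check before the last push.

```bash
python3 - <<'E'
from m import *
e=np.array([-.248,-.9688]); f=np.array([.9688,-.248])
for n in('top','side'):
  p,im,d=cap(n); W=world(p,d); q=W[...,:2]@e; lat=W[...,:2]@f; z=W[...,2]
  for a in range(380,600,20):
    s=(lat>a)&(lat<a+20)
    A=q[s&(z>77)&(z<83)&(q<-100)&(q>-330)]; T=q[s&(z<76)&(z>-5)&(q>-150)&(q<-60)]
    if len(A)>10: print(n,a,'edge hi',np.sort(A)[-3:].round(1),'lo',np.sort(T)[:2].round(1))
  B=q[(z>97)&(z<104)&(abs(lat-480)<60)]; print('board end',np.sort(B)[-5:].round(1), 'cleat/top end', np.sort(q[(z>109)&(z<117)&(q<60)])[-5:].round(1))
E
```

```text
top 380 edge hi [-140.4 -140.4 -139.7] lo [-144.5 -144.4]
top 400 edge hi [-141.5 -140.7 -140.2] lo [-148.3 -144.7]
top 420 edge hi [-140.6 -140.6 -134.7] lo [-149.5 -145.6]
top 440 edge hi [-232.8 -230.3 -227.3] lo [-143.1 -128.4]
top 500 edge hi [-240.6 -240.5 -238.5] lo []
top 520 edge hi [-140.3 -139.9 -139.8] lo [-144.2 -143.2]
top 540 edge hi [-141.1 -141.1 -140. ] lo [-148.4 -144.7]
top 560 edge hi [-142.8 -141.5 -141. ] lo [-148.1 -146.3]
board end [38.6 38.6 38.7 38.7 38.8] cleat/top end [50.4 50.4 50.5 50.6 50.7]
side 380 edge hi [-142.8 -142.6 -142.4] lo [-149.4 -149.4]
side 400 edge hi [-142.5 -142.4 -142.1] lo [-64.4 -63.7]
side 420 edge hi [-236.1 -235.  -103.6] lo [-64.6 -63.9]
side 440 edge hi [-221.6 -118.7 -107.5] lo [-64.7 -63. ]
side 460 edge hi [-295.3 -294.1 -288.4] lo []
side 480 edge hi [-326.3 -324.4 -323.2] lo []
side 500 edge hi [-238.3 -237.7 -236.4] lo []
side 520 edge hi [-211.5 -211.3 -210.4] lo []
side 540 edge hi [-249.1 -248.4 -247.8] lo []
side 560 edge hi [-249.  -248.7 -247.8] lo []
board end [38.2 38.9 41.  46.2 46.2] cleat/top end [48.7 49.  49.  49.6 50.3]
```

Emit:
step_arm --pt "0.3 -0.006 0 0 0" --pt "0.3 -0.006 0 0 0" --pt "0.3 -0.004 0 0 0" --pt "0.3 0 0 0 0" --pt "0.3 0 0 0 0" --pt "0.3 0 0 0 0"

```text
time: 15.7
tool_pos: [535.8, 145.1, 94.6]
tcp_rot: [3.136, -0.007, 1.318]
contact_force: [2.4, 9.6, 17.2]
grip_width: 43.6
finger_force: 30.1
```

```bash
python3 chk.py
```

```text
[535.81191638 145.07737157  94.61094341] [ 3.13585254 -0.00714285  1.31769293] 15.7 [ 2.36579184  9.58665271 17.24784946] [ 1.68118559 -0.02185434 -0.12790793]
board [513.1  63. ] [115.5  84. ] 75.23 z 100.683080420489 slope along -0.0019018018632802245 x-edge -47.88319999999999
board [474.6 -84.7] [164.5  84.3] 75.21 z 100.83744339021162 slope along 0.0004867262542541491 x-edge 104.75656000000001
cleat [4.969e+02 3.000e-01] [83.6 12.1] -14.81 z 112.75710027767349 slope along 0.08195738984656775 x-edge 16.878160000000022
cleat [ 452.1 -169.7] [83.5 14.9] -12.71 z 112.6070612047299 slope along -0.008678509817699508 x-edge 192.68455999999998
stone [473.6 -84.2] [149.5  50.2] 75.45 z 125.72998159566657 slope along 0.001656871713451757 x-edge 104.52016
```

```bash
python3 -c "
from plant import bot
print(bot.close_job())"
```

```text
the job is handed in; nothing more can be done
None
```

The job is handed in, verdict not shown: the stone lies flat in its bed, and the board is level and still held by its handle, with the scribed line within about 1–2 mm of the bench edge by camera measurement.

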